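# Find the stepped spacer that fits the clamped slide

### The job

Find which of the three stepped spacers just fits the unknown gap between the tall fixed plate and the clamped jaw of the setting slide by trying them in it: the right one goes in with its nose between the two and stops with its step resting on top of the jaw. Leave that spacer standing there upright, its flat back against the fixed plate and about mid-width, and have the other two hanging in the wooden rack. Do not disturb the tin, the spool and the small flat box.

Things in the scene. Friction and masses are not known exactly. Their poses are not given: they have to be found in the camera images.
- setting_slide: Bench slide fixed to the desk: aluminium base 150x70x10 mm, tall upright steel plate (the fixed plate: 60 mm wide, 16 thick, top at z = 78 mm) and, facing it, a lower dark steel jaw (56 wide, 46 long, flat top at z = 56 mm, black clamp knob at its far end). Origin: on the desk under the middle of the plate's inner face; x from that face across the gap to the jaw, z up.
- gap_mouth (a point): On the fixed plate's inner face, mid-width, level with the jaw's top (56 mm over the desk); axes as the slide's. The jaw is clamped rigidly, its face parallel to the plate's at x = gap; the gap differs every time, unknown, 9.5 to 23.5 mm. It is open at both y ends and at the top, and 46 mm deep.
- rack: Light wooden trough fixed to the desk: 180 mm long (x), 60 wide (y); long walls 12 mm thick, 36 apart inside, tops at z = 54 mm; end walls 42 mm tall; floor at 8. Spacers hang in it, handles resting across both long walls, anywhere along it; a hanging spacer's origin is at z = 40 mm. Origin: centre of its underside. x is roughly the same way as the slide's.
- spacer_thin: Stepped steel spacer, thinnest, 160 g, 1 dark 8 mm dot(s) on its top; hangs in the rack, place unknown, x as the rack's. Origin: on its flat back, mid-width, level with the step's underside; x through the thickness, z up. Nose: x 0 to 8, z -24 to 0 mm; step: x 0 to 15, z 0 to 14; both 28 mm wide (y). Grey handle: x 0 to 30, y -24 to 24, z 14 to 54. Stands on its step in gaps of 8 to 15 mm; sinks 14 mm deeper in wider ones.
- spacer_middle: Stepped steel spacer, middle, 160 g, 2 dark 8 mm dot(s) on its top; hangs in the rack, place unknown, x as the rack's. Origin: on its flat back, mid-width, level with the step's underside; x through the thickness, z up. Nose: x 0 to 13, z -24 to 0 mm; step: x 0 to 20, z 0 to 14; both 28 mm wide (y). Grey handle: x 0 to 30, y -24 to 24, z 14 to 54. Stands on its step in gaps of 13 to 20 mm; sinks 14 mm deeper in wider ones.
- spacer_thick: Stepped steel spacer, thickest, 160 g, 3 dark 8 mm dot(s) on its top; hangs in the rack, place unknown, x as the rack's. Origin: on its flat back, mid-width, level with the step's underside; x through the thickness, z up. Nose: x 0 to 18, z -24 to 0 mm; step: x 0 to 25, z 0 to 14; both 28 mm wide (y). Grey handle: x 0 to 30, y -24 to 24, z 14 to 54. Stands on its step in gaps of 18 to 25 mm; sinks 14 mm deeper in wider ones.
- screw_tin: Bystander: open round tin of screws, 58 mm across, 22 mm tall. Origin: centre of its underside.
- solder_spool: Bystander: small spool of solder wire, 55x98x28 mm. Origin: centre of its underside.
- thermal_pad_box: Bystander: flat grey box 40x58x8 mm. Origin: centre of its underside.

How it is judged:
By the outcome, as a careful person would: the job done as asked, in the order asked, and still so for the second after the job is handed in, with the robot touching nothing.
It also fails if it takes over 72 s, if anything falls off the work surface, if the arm or the gripper's body presses on something with over 40 N, if the wrist force passes 120 N, or if a joint passes its speed limit or range.

### The arm

A 7-joint arm with a two-finger parallel gripper is mounted at the origin on a cart in front of the work surface, level with it; the furniture and walls round the work are solid. World frame = base frame: x ahead of the robot, y to its left, z up, the work surface at z = 0. Lengths are in m, angles in rad, forces in N, time in s.
With the tool pointing down it reaches from about 0.425 to 0.825 m from the base axis. Payload 3.6 kg.
Tool frame: the origin (TCP) lies at the very end of the fingers, on their centre line; the grasp point (between the pads) lies 19 mm behind it; z points along the fingers, y is the line along which they close (so a half turn about z gives the same grasp; the last joint's range is limited). The gripper opens to 93 mm and grips with 3 to 60 N. Pads are 15 mm wide; open, the fingers measure 128 mm over their backs; the gripper's body (75 mm by 188 mm) begins 65 mm behind the grasp point.
Start: joints at [1.157, 0.615, -0.013, 1.423, 0.008, 1.103, -0.04], TCP at [0.245, -0.602, 0.219] pointing down, gripper open.
Joint ranges: [-3.12, 3.12], [-0.3, 2.06], [-1.34, 1.32], [0.26, 2.42], [-1.36, 4.5], [0.01, 1.98], [-2.84, 2.84]. Speed limits (rad/s): [2.79, 2.79, 3.14, 3.14, 3.14, 3.14, 3.14].

### API

Orientations are given as a 3x3 rotation matrix whose columns are the frame's x, y, z axes.
In Python, from rig import get_obs, optics, r gives the robot as it stands.
- The arm moves only by the tool move_arm, never from a script. Its argument "deltas" is a list of rows, each an object with "angular": the turn, a rotation vector about the world's x, y, z in rad, a list of three; "dp": the shift along the world's x, y, z in mm, a list of three; "gripper": the closure, from 0 (fully open) to 1 (shut). A call has 1 to 20 rows; each row is the pose to reach, as a shift and turn from the pose commanded when the call began; what a row does not reach only later rows make up. A row lasts 1/12 s, in which the tool goes at most 41.7 mm and 7.16 degrees, less where a joint would pass 70% of its speed; a pose out of reach is approached as far as the arm can. A call with a gripper value outside its range is refused whole. The fingers move at their own pace and stop on an object; the grip force is fixed at half the most. Time passes only in rows, so rows that repeat a pose let the fingers close. It gives the time, the measured TCP pose, the force, the opening and the grip force at its end, in the units of the state.
- get_obs(): the state, without advancing time (a new reading comes with each control period).
- optics.read_camera(name): name is "scene" or "top" or "wrist"; returns the picture (480x640x3 uint8, red, green, blue); there is no depth.
- optics.camera_info(name): a dict with "fovy" (degrees; the focal length in pixels is half the picture's height over the tangent of half this angle, whatever the lens; pixels are square), "cx", "cy" (the principal point, pixels), "R" (3x3) and "t" (3): a world point X has camera coordinates R X + t. Camera axes: x right, y down, z forward; pixel columns grow to the right and rows downward; lengths in m; the calibration is good to about 2 mm. A picture is of the moment at which its call begins: read the wrist's pose just before it. camera_info takes no time and is no camera call; for the wrist camera it gives the pose at the moment of the call.
- r.hand_in(): hands the job in; it is judged then, once.
The state is a dict: "time_s": time; "joints": joint angles; "dq": joint speeds; "joint_torque": joint torques, N m; "tool_pos": TCP position; "tool_rot": TCP orientation; "force": force on the tool from outside, world axes, zero at the start; "moment": the same for the moment, N m; "gripper_width": finger opening in m; "grasp_force": force on a finger pad.
Only numpy, scipy, OpenCV 4.12 (cv2) and the standard library are available. Lean on these libraries where they do the work, as an engineer would, in place of code of your own. Each camera call takes 0.05 s, during which the arm holds its last target. There are 200 camera calls.

## Working session

There is one attempt and no reset: what is moved stays moved. The work goes in short steps, Python scripts to look and compute and a tool call to move; the robot and the scene stay as the last step left them, time stands still between calls to the robot, and variables do not carry over. Pictures are saved under pics/ and viewed, at most 10 in all, crops included, and the job is handed in when it is done.

Besides the shell and the picture viewer there is one more tool, called after ">>>" as name(argument=value, ...), one argument or row to a line, values as JSON. move_arm: Moves the arm, as the interface text tells. Its arguments: {"type":"object","properties":{"deltas":{"type":"array","items":{"type":"object","properties":{"angular":{"type":"array","items":{"type":"number"}},"dp":{"type":"array","items":{"type":"number"}},"gripper":{"type":"number"}}}}},"required":["deltas"]}

```bash
mkdir -p pics; python3 - <<'E'
from rig import get_obs, optics, r
import cv2,numpy as np
o=get_obs();print(o)
for n in("top","scene"):
    im=optics.read_camera(n);cv2.imwrite(f"pics/{n}0.png",im[:,:,::-1]);print(n,optics.camera_info(n))
E
```

```text
{'time_s': 0.0, 'joints': array([ 1.15749081,  0.61591762, -0.01261624,  1.42487687,  0.00808436,
        1.10341239, -0.04040463]), 'dq': array([ 1.50041931e-04, -2.71422475e-06, -6.56830395e-04, -1.04125185e-03,
        2.04285729e-03,  9.10682713e-04,  2.91450480e-04]), 'joint_torque': array([-1.95602652e-04, -4.58941483e+01,  2.08972441e-01, -1.65746588e+01,
       -6.10699458e-02,  2.05628655e-02,  2.44769881e-04]), 'tool_pos': array([ 0.24491489, -0.60124031,  0.21748952]), 'tool_rot': array([[ 9.26098249e-01,  3.77281136e-01, -9.88949193e-04],
       [ 3.77282431e-01, -9.26095227e-01,  2.36611382e-03],
       [-2.31710163e-05, -2.56436703e-03, -9.99996712e-01]]), 'force': array([0.5871966 , 0.40458187, 0.92127039]), 'moment': array([ 0.0456736 , -0.02813507,  0.03108652]), 'grasp_force': 0.0, 'gripper_width': 0.09318584960642998}
top {'fovy': 54.118577492372275, 'cx': 315.30881341424566, 'cy': 251.94080984795272, 'R': array([[ 0.02351041, -0.99971408,  0.00436126],
       [-0.99477896, -0.02382726, -0.09923247],
       [ 0.09930801, -0.00200549, -0.99505472]]), 't': array([0.13104032, 0.53534799, 0.86382352])}
scene {'fovy': 50.652281464963394, 'cx': 313.6236137124008, 'cy': 242.0626528693191, 'R': array([[ 0.79084519, -0.61182226, -0.01540796],
       [-0.42035572, -0.52471198, -0.74025564],
       [ 0.44482014,  0.59190444, -0.67214893]]), 't': array([-0.34674265,  0.33806473,  0.56434721])}
```

View pics/top0.png

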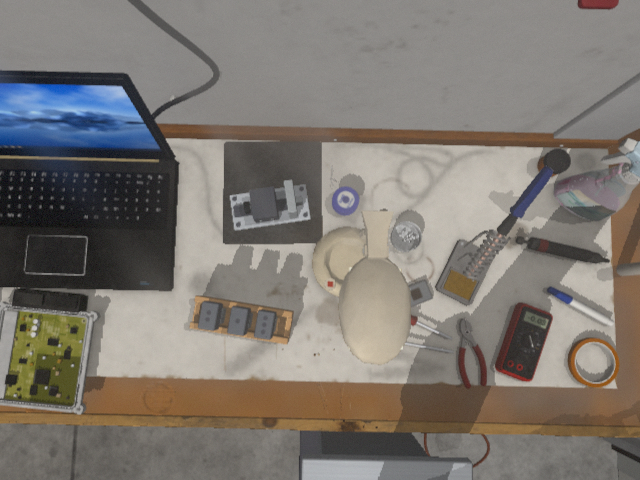

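View pics/scene0.png

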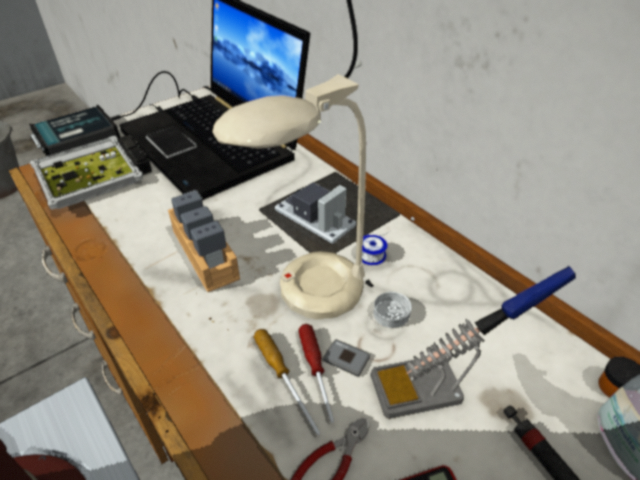

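```bash
python3 - <<'E'
import cv2,numpy as np
a=cv2.imread("pics/top0.png")
c=cv2.resize(a[165:245,215:325],None,fx=5,fy=5,interpolation=cv2.INTER_CUBIC)
d=cv2.resize(a[285:350,180:300],None,fx=4.58,fy=4.58,interpolation=cv2.INTER_CUBIC)
out=np.zeros((600,550,3),np.uint8)
out[:298,:d.shape[1]]=d[:298,:550];
c=cv2.resize(c,(412,300));out[300:,:412]=c
cv2.imwrite("pics/crop1.png",out)
E
cat > h.py <<'E'
import numpy as np
from rig import optics
def ray(info,u,v):
    f=240/np.tan(np.radians(info["fovy"])/2)
    R=np.array(info["R"]);t=np.array(info["t"])
    return -R.T@t, R.T@np.array([(u-info["cx"])/f,(v-info["cy"])/f,1])
def onz(info,u,v,z):
    c,d=ray(info,u,v); return c+d*(z-c[2])/d[2]
def proj(info,X):
    f=240/np.tan(np.radians(info["fovy"])/2)
    p=np.array(info["R"])@X+info["t"]; return f*p[0]/p[2]+info["cx"],f*p[1]/p[2]+info["cy"]
E
python3 - <<'E'
from h import *
i=optics.camera_info("top")
for n,u,v,z in[("thickL",211,316,.094),("mid",239,319,.094),("R",266,322,.094),("rackTL",197,296,.054),("rackBR",289,342,.054),("rackTR",293,309,.042),("plate top",292,192,.078),("jaw",263,203,.056),("base l",231,208,.01),("lamp head",375,310,.3)]:
    print(n,onz(i,u,v,z).round(3))
E
```

```text
thickL [0.41  0.321 0.094]
mid [0.406 0.273 0.094]
R [0.402 0.226 0.094]
rackTL [0.444 0.357 0.054]
rackBR [0.365 0.187 0.054]
rackTR [0.424 0.182 0.042]
plate top [0.635 0.188 0.078]
jaw [0.618 0.243 0.056]
base l [0.616 0.31  0.01 ]
lamp head [0.431 0.065 0.3  ]
```

View pics/crop1.png

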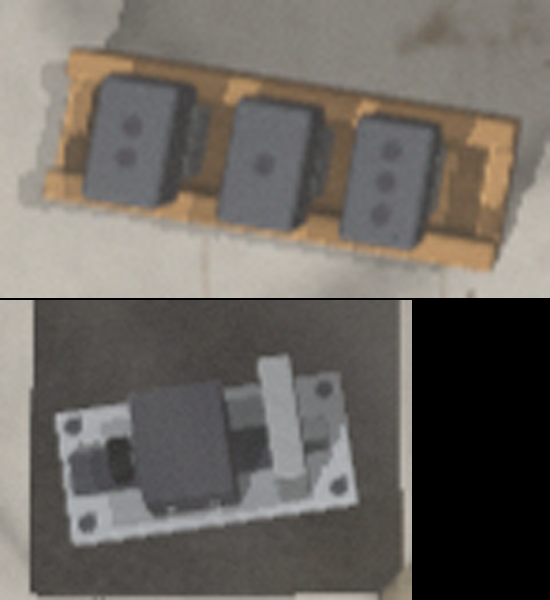

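```bash
python3 - <<'E'
from h import *
a=optics.camera_info("top");b=optics.camera_info("scene")
def tri(p,q):
    c1,d1=ray(a,*p);c2,d2=ray(b,*q)
    s=np.linalg.lstsq(np.c_[d1,-d2],c2-c1,rcond=None)[0]
    A=c1+s[0]*d1;B=c2+s[1]*d2;return ((A+B)/2).round(3),np.linalg.norm(A-B).round(3)
print("shade",tri((375,310),(268,122)),"arch/neck",tri((377,210),(345,85)),"base",tri((331,284),(291,274)))
for u,v in[(340,320),(411,320),(375,362),(375,258)]:print(onz(a,u,v,.38).round(3))
print([ray(i,0,0)[0].round(2) for i in(a,b)])
E
```

```text
shade (array([0.433, 0.07 , 0.343]), np.float64(0.003)) arch/neck (array([0.551, 0.072, 0.351]), np.float64(0.003)) base (array([0.475, 0.111, 0.038]), np.float64(0.007))
[0.421 0.115 0.38 ]
[0.423 0.035 0.38 ]
[0.375 0.075 0.38 ]
[0.491 0.076 0.38 ]
[array([0.44, 0.15, 0.91]), array([ 0.17, -0.37,  0.62])]
```

>>> move_arm(
  deltas=[
    {"dp":[105,152,200],"angular":[0,0,0.4],"gripper":0},
    {"dp":[105,152,200],"angular":[0,0,0.4],"gripper":0},
    {"dp":[105,152,200],"angular":[0,0,0.4],"gripper":0},
    {"dp":[105,152,200],"angular":[0,0,0.4],"gripper":0},
    {"dp":[105,152,200],"angular":[0,0,0.4],"gripper":0},
    {"dp":[105,152,200],"angular":[0,0,0.4],"gripper":0},
    {"dp":[105,152,200],"angular":[0,0,0.4],"gripper":0},
    {"dp":[225,402,300],"angular":[0,0,0.9],"gripper":0},
    {"dp":[225,402,300],"angular":[0,0,0.9],"gripper":0},
    {"dp":[225,402,300],"angular":[0,0,0.9],"gripper":0},
    {"dp":[225,402,300],"angular":[0,0,0.9],"gripper":0},
    {"dp":[225,402,300],"angular":[0,0,0.9],"gripper":0},
    {"dp":[225,402,300],"angular":[0,0,0.9],"gripper":0},
    {"dp":[225,402,300],"angular":[0,0,0.9],"gripper":0},
    {"dp":[225,402,300],"angular":[0,0,0.9],"gripper":0},
  ],
)

```text
time_s: 1.35
tool_pos: [0.4737, -0.1909, 0.521]
tool_rot: [[0.265, 0.964, 0.006], [0.964, -0.265, 0.005], [0.006, 0.005, -1.0]]
force: [-0.2, -0.3, -0.0]
gripper_width: 0.093
grasp_force: 0.0
```

>>> move_arm(
  deltas=[
    {"dp":[0,300,10],"angular":[0,0,0.28],"gripper":0},
    {"dp":[0,300,10],"angular":[0,0,0.28],"gripper":0},
    {"dp":[0,300,10],"angular":[0,0,0.28],"gripper":0},
    {"dp":[0,300,10],"angular":[0,0,0.28],"gripper":0},
    {"dp":[0,300,10],"angular":[0,0,0.28],"gripper":0},
    {"dp":[0,300,10],"angular":[0,0,0.28],"gripper":0},
    {"dp":[0,300,10],"angular":[0,0,0.28],"gripper":0},
    {"dp":[0,300,10],"angular":[0,0,0.28],"gripper":0},
    {"dp":[20,440,-60],"angular":[0,0,0.28],"gripper":0},
    {"dp":[20,440,-60],"angular":[0,0,0.28],"gripper":0},
    {"dp":[20,440,-60],"angular":[0,0,0.28],"gripper":0},
    {"dp":[20,440,-60],"angular":[0,0,0.28],"gripper":0},
    {"dp":[20,440,-60],"angular":[0,0,0.28],"gripper":0},
    {"dp":[20,440,-60],"angular":[0,0,0.28],"gripper":0},
  ],
)

```text
time_s: 2.52
tool_pos: [0.4897, 0.2407, 0.4568]
tool_rot: [[0.001, 1.0, -0.004], [1.0, -0.001, -0.002], [-0.002, -0.004, -1.0]]
force: [-0.2, -1.5, 0.8]
gripper_width: 0.0927
grasp_force: 0.0
```

```bash
python3 - <<'E'
from h import *
from rig import get_obs
import cv2,pickle
i=optics.camera_info("wrist");im=optics.read_camera("wrist");cv2.imwrite("pics/w1.png",im[:,:,::-1]);pickle.dump(i,open("w1.pkl","wb"))
o=get_obs();print(o["tool_pos"],o["joints"].round(2));print(ray(i,0,0)[0],np.array(i["R"])[2])
E
```

```text
[0.49046931 0.23935565 0.45804364] [-0.11  0.37 -0.61  1.24  0.21  1.6  -0.69]
[0.49123443 0.31209997 0.62344912] [-0.00432934 -0.25704174 -0.9663906 ]
```

View pics/w1.png

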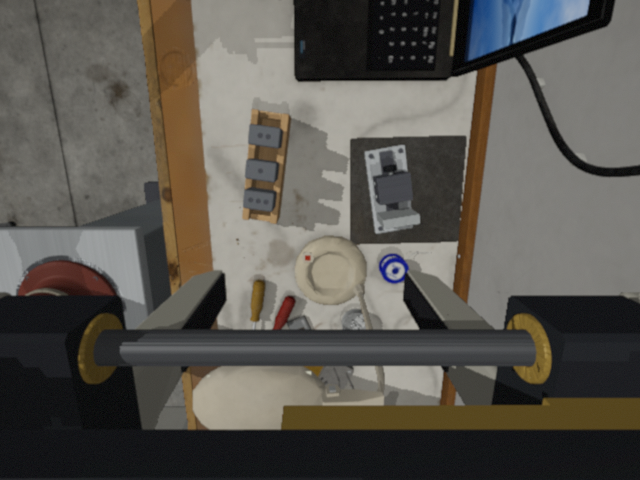

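>>> move_arm(
  deltas=[
    {"dp":[110,-10,-100],"angular":[0,0,0],"gripper":0},
    {"dp":[110,-10,-100],"angular":[0,0,0],"gripper":0},
    {"dp":[110,-10,-100],"angular":[0,0,0],"gripper":0},
    {"dp":[110,-30,-210],"angular":[0,0,0],"gripper":0},
    {"dp":[110,-30,-210],"angular":[0,0,0],"gripper":0},
    {"dp":[110,-30,-210],"angular":[0,0,0],"gripper":0},
    {"dp":[110,-30,-210],"angular":[0,0,0],"gripper":0},
    {"dp":[110,-30,-210],"angular":[0,0,0],"gripper":0},
    {"dp":[110,-30,-210],"angular":[0,0,0],"gripper":0},
  ],
)

```text
time_s: 3.32
tool_pos: [0.6016, 0.2102, 0.2516]
tool_rot: [[0.006, 1.0, 0.004], [1.0, -0.006, 0.002], [0.002, 0.004, -1.0]]
force: [0.1, 1.8, 0.7]
gripper_width: 0.0927
grasp_force: 0.0
```

```bash
cat > snap.py <<'E'
import sys
from h import *
from rig import get_obs
import cv2,pickle
n=sys.argv[1]
i=optics.camera_info("wrist");im=optics.read_camera("wrist");cv2.imwrite(f"pics/{n}.png",im[:,:,::-1]);pickle.dump(i,open(f"{n}.pkl","wb"))
o=get_obs();print(o["tool_pos"].round(4),o["joints"].round(2),o["force"].round(1),ray(i,0,0)[0].round(3))
E
python3 snap.py slide
```

```text
[0.6017 0.2112 0.2526] [-0.06  0.62 -0.56  1.41  0.33  1.21 -0.66] [-0.7 -0.4  0.4] [0.602 0.281 0.419]
```

>>> move_arm(
  deltas=[
    {"dp":[-180,30,30],"angular":[0,0,0],"gripper":0},
    {"dp":[-180,30,30],"angular":[0,0,0],"gripper":0},
    {"dp":[-180,30,30],"angular":[0,0,0],"gripper":0},
    {"dp":[-180,30,30],"angular":[0,0,0],"gripper":0},
    {"dp":[-180,30,30],"angular":[0,0,0],"gripper":0},
    {"dp":[-180,30,10],"angular":[0,0,0],"gripper":0},
    {"dp":[-180,30,10],"angular":[0,0,0],"gripper":0},
    {"dp":[-180,30,10],"angular":[0,0,0],"gripper":0},
  ],
)

```text
time_s: 4.03
tool_pos: [0.4208, 0.2409, 0.2608]
tool_rot: [[0.003, 1.0, 0.004], [1.0, -0.003, 0.001], [0.001, 0.004, -1.0]]
force: [0.5, -0.6, 0.0]
gripper_width: 0.0932
grasp_force: 0.0
```

```bash
python3 snap.py rack; python3 - <<'E'
import cv2,numpy as np
a=cv2.imread("pics/slide.png")[0:300,120:520];b=cv2.imread("pics/rack.png")[0:300,120:520]
cv2.imwrite("pics/both.png",cv2.resize(np.vstack([a,b]),None,fx=1,fy=1))
E
```

```text
[0.4214 0.2409 0.2607] [-0.11  0.37 -0.62  1.81  0.25  1.04 -0.84] [ 0.2 -0.3  0.8] [0.421 0.312 0.428]
```

View pics/both.png

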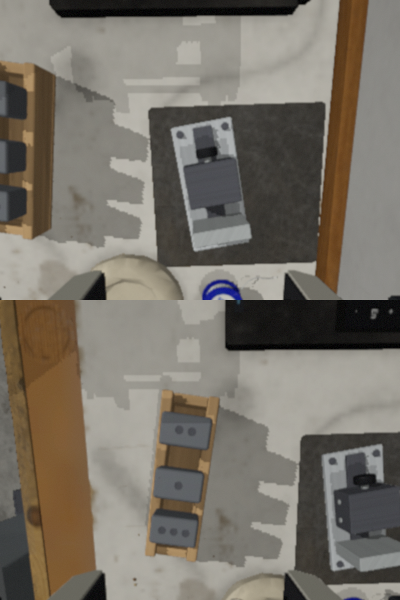

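```bash
python3 - <<'E'
import cv2,numpy as np
a=cv2.imread("pics/slide.png")[110:260,280:380];b=cv2.imread("pics/rack.png")[85:265,260:345]
a=cv2.resize(a,None,fx=4,fy=4,interpolation=cv2.INTER_NEAREST);b=cv2.resize(b,(283,600),interpolation=cv2.INTER_NEAREST)
cv2.imwrite("pics/zoom.png",np.hstack([a,b]))
E
```

```text
(no output)
```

View pics/zoom.png

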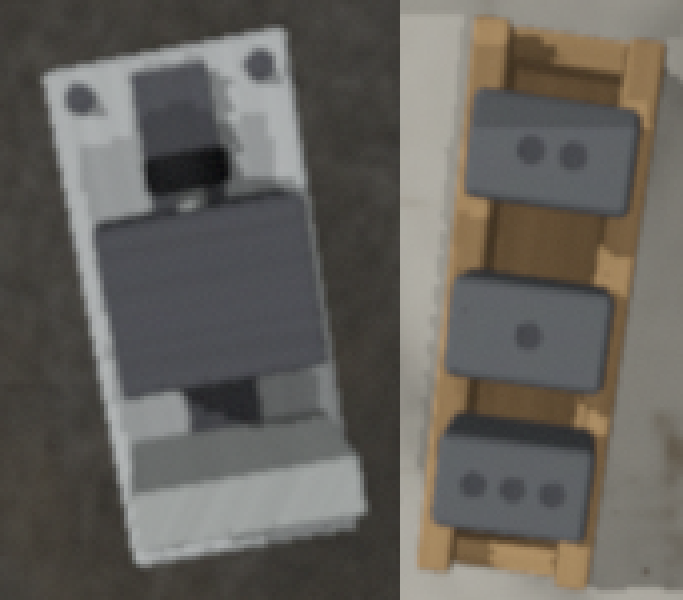

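```bash
python3 - <<'E'
from h import *
import pickle
s=pickle.load(open("slide.pkl","rb"));k=pickle.load(open("rack.pkl","rb"))
L=lambda x,y,z:onz(s,279.5+x/4,109.5+y/4,z)
P=[L(132,492,.078),L(360,455,.078)];Q=[L(137,548,.078),L(366,515,.078)];J=[L(124,396,.056),L(328,360,.056)];F=[L(97,228,.056),L(304,193,.056)]
for n,X in(("P",P),("Q",Q),("J",J),("F",F)):
    d=X[1]-X[0];print(n,X[0].round(4),X[1].round(4),"len",np.linalg.norm(d).round(4),"ang",np.degrees(np.arctan2(d[1],d[0])).round(2))
d=(P[1]-P[0]+F[1]-F[0]+J[1]-J[0]);d/=np.linalg.norm(d);n=np.array([-d[1],d[0],0])
m=lambda X:(X[0]+X[1])/2
print("d",d,"gap",(m(J)-m(P))@n,"jawlen",(m(F)-m(J))@n,"plate",(m(P)-m(Q))@n,"mid offset",(m(J)-m(P))@d,"pm",m(P),m(J))
fx=85/283;fy=180/600
R=lambda x,y:onz(k,259.5+(x-400)*fx,84.5+y*fy,.094)
for n,p in(("mid",(552,154)),("thin",(528,336)),("thick",(512,490)),("2a",(531,150)),("2b",(573,158)),("3a",(473,485)),("3b",(552,495))):print(n,R(*p).round(4))
for n,p in(("railR top",(664,40)),("railR bot",(585,585)),("railL top",(475,18)),("railLbot",(420,568))):print(n,onz(k,259.5+(p[0]-400)*fx,84.5+p[1]*fy,.054).round(4))
E
```

```text
P [0.6009 0.1964 0.078 ] [0.6592 0.2059 0.078 ] len 0.0591 ang 9.2
Q [0.6021 0.1814 0.078 ] [0.6614 0.19   0.078 ] len 0.0599 ang 8.24
J [0.5988 0.2176 0.056 ] [0.6534 0.227  0.056 ] len 0.0554 ang 9.84
F [0.5921 0.2619 0.056 ] [0.6459 0.2706 0.056 ] len 0.0544 ang 9.15
d [0.98659449 0.16319106 0.        ] gap 0.021519228332059468 jawlen 0.044510590544231836 plate 0.015510777754903976 mid offset -0.00044227866459257064 pm [0.63007271 0.20114676 0.078     ] [0.62612462 0.22230533 0.056     ]
mid [0.4136 0.3268 0.094 ]
thin [0.4062 0.276  0.094 ]
thick [0.4007 0.2297 0.094 ]
2a [0.4077 0.3279 0.094 ]
2b [0.4195 0.3257 0.094 ]
3a [0.3889 0.2313 0.094 ]
3b [0.4127 0.2281 0.094 ]
railR top [0.4474 0.3619 0.054 ]
railR bot [0.4229 0.186  0.054 ]
railL top [0.3895 0.3683 0.054 ]
railLbot [0.366  0.1923 0.054 ]
```

>>> move_arm(
  deltas=[
    {"dp":[-20.5,-11.2,-40],"angular":[0,0,-0.13],"gripper":0},
    {"dp":[-20.5,-11.2,-80],"angular":[0,0,-0.13],"gripper":0},
    {"dp":[-20.5,-11.2,-120],"angular":[0,0,-0.13],"gripper":0},
    {"dp":[-20.5,-11.2,-140],"angular":[0,0,-0.13],"gripper":0},
    {"dp":[-20.5,-11.2,-140],"angular":[0,0,-0.13],"gripper":0},
  ],
)

```text
time_s: 4.5
tool_pos: [0.3988, 0.2274, 0.1157]
tool_rot: [[0.134, 0.991, -0.006], [0.991, -0.134, -0.004], [-0.004, -0.005, -1.0]]
force: [-0.1, 0.1, -0.5]
gripper_width: 0.0933
grasp_force: 0.0
```

```bash
python3 - <<'E'
from rig import get_obs
o=get_obs();print(o["tool_pos"].round(4),o["tool_rot"].round(3).tolist(),o["force"].round(1),o["joints"].round(2))
E
```

```text
[0.3988 0.2274 0.1157] [[0.134, 0.991, -0.006], [0.991, -0.134, -0.004], [-0.004, -0.005, -1.0]] [-0.1  0.1 -0.5] [-0.22  0.52 -0.49  2.06  0.4   0.66 -1.11]
```

>>> move_arm(
  deltas=[
    {"dp":[0,0,-25],"angular":[0,0,0],"gripper":0},
    {"dp":[0,0,-45],"angular":[0,0,0],"gripper":0},
    {"dp":[0,0,-58],"angular":[0,0,0],"gripper":0},
    {"dp":[0,0,-58],"angular":[0,0,0],"gripper":0},
    {"dp":[0,0,-58],"angular":[0,0,0],"gripper":0},
    {"dp":[0,0,-58],"angular":[0,0,0],"gripper":0},
  ],
)

```text
time_s: 5.0
tool_pos: [0.4015, 0.23, 0.0623]
tool_rot: [[0.134, 0.991, 0.003], [0.991, -0.134, 0.002], [0.003, 0.003, -1.0]]
force: [-0.4, 0.8, 1.2]
gripper_width: 0.0931
grasp_force: 0.0
```

Good; close.

>>> move_arm(
  deltas=[
    {"dp":[0,0,-1],"angular":[0,0,0],"gripper":1},
    {"dp":[0,0,-1],"angular":[0,0,0],"gripper":1},
    {"dp":[0,0,-1],"angular":[0,0,0],"gripper":1},
    {"dp":[0,0,-1],"angular":[0,0,0],"gripper":1},
    {"dp":[0,0,-1],"angular":[0,0,0],"gripper":1},
    {"dp":[0,0,-1],"angular":[0,0,0],"gripper":1},
    {"dp":[0,0,-1],"angular":[0,0,0],"gripper":1},
    {"dp":[0,0,-1],"angular":[0,0,0],"gripper":1},
  ],
)

```text
time_s: 5.67
tool_pos: [0.3998, 0.2289, 0.0597]
tool_rot: [[0.134, 0.991, 0.0], [0.991, -0.134, 0.0], [0.0, 0.0, -1.0]]
force: [-0.1, 0.3, 0.8]
gripper_width: 0.0479
grasp_force: 30.0
```

>>> move_arm(
  deltas=[
    {"dp":[0,0,30],"angular":[0,0,0],"gripper":1},
    {"dp":[0,0,60],"angular":[0,0,0],"gripper":1},
    {"dp":[0,0,90],"angular":[0,0,0],"gripper":1},
    {"dp":[30,5,110],"angular":[0,0,0.05],"gripper":1},
    {"dp":[60,10,120],"angular":[0,0,0.1],"gripper":1},
    {"dp":[95,15,120],"angular":[0,0,0.15],"gripper":1},
    {"dp":[130,10,120],"angular":[0,0,0.2],"gripper":1},
    {"dp":[165,0,120],"angular":[0,0,0.25],"gripper":1},
    {"dp":[200,-7,120],"angular":[0,0,0.297],"gripper":1},
    {"dp":[227,-12,115],"angular":[0,0,0.297],"gripper":1},
    {"dp":[227,-12,110],"angular":[0,0,0.297],"gripper":1},
    {"dp":[227,-12,110],"angular":[0,0,0.297],"gripper":1},
    {"dp":[227,-12,110],"angular":[0,0,0.297],"gripper":1},
    {"dp":[227,-12,110],"angular":[0,0,0.297],"gripper":1},
  ],
)

```text
time_s: 6.83
tool_pos: [0.625, 0.218, 0.1696]
tool_rot: [[-0.165, 0.986, -0.002], [0.986, 0.165, 0.0], [0.001, -0.002, -1.0]]
force: [0.3, 0.1, -0.5]
gripper_width: 0.0477
grasp_force: 30.0
```

```bash
python3 snap.py ins1;python3 - <<'E'
from rig import optics
import cv2,numpy as np
a=cv2.imread("pics/ins1.png")
b=optics.read_camera("scene")[:,:,::-1][150:290,240:400]
t=optics.read_camera("top")[:,:,::-1][150:260,200:340]
b=cv2.resize(b,(343,300));t=cv2.resize(t,(382,300))
a=cv2.resize(a,(400,300))
o=np.zeros((600,743,3),np.uint8);o[:300,:400]=a;o[:300,400:]=b;o[300:,:382]=t
cv2.imwrite("pics/ins1v.png",o)
E
```

```text
[0.6253 0.2181 0.1701] [-0.05  0.74 -0.59  1.43  0.44  1.1  -0.55] [ 1.1 -0.4 -0.7] [0.614 0.288 0.336]
```

View pics/ins1v.png

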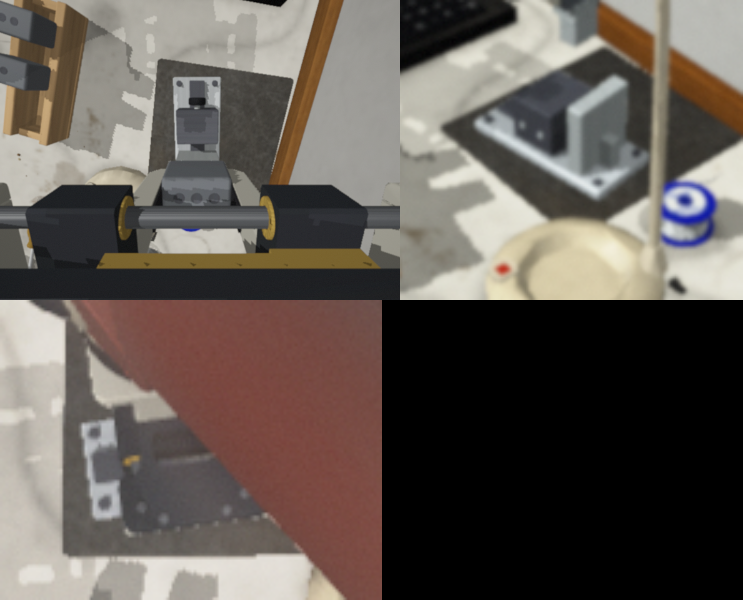

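>>> move_arm(
  deltas=[
    {"dp":[2,-1,-15],"angular":[0,0,0],"gripper":1},
    {"dp":[2,-1,-30],"angular":[0,0,0],"gripper":1},
    {"dp":[2,-1,-42],"angular":[0,0,0],"gripper":1},
    {"dp":[2,-1,-46],"angular":[0,0,0],"gripper":1},
    {"dp":[2,-1,-50],"angular":[0,0,0],"gripper":1},
    {"dp":[2,-1,-53],"angular":[0,0,0],"gripper":1},
    {"dp":[2,-1,-53],"angular":[0,0,0],"gripper":1},
    {"dp":[2,-1,-53],"angular":[0,0,0],"gripper":1},
  ],
)

```text
time_s: 7.65
tool_pos: [0.6289, 0.2162, 0.1172]
tool_rot: [[-0.162, 0.987, 0.001], [0.987, 0.162, 0.001], [0.0, 0.001, -1.0]]
force: [0.5, -0.8, -2.5]
gripper_width: 0.0478
grasp_force: 30.0
```

>>> move_arm(
  deltas=[
    {"dp":[0,0,-6],"angular":[0,0,0],"gripper":1},
    {"dp":[0,0,-11],"angular":[0,0,0],"gripper":1},
    {"dp":[0,0,-15],"angular":[0,0,0],"gripper":1},
    {"dp":[0,0,-18],"angular":[0,0,0],"gripper":1},
    {"dp":[0,0,-21],"angular":[0,0,0],"gripper":1},
    {"dp":[0,0,-21],"angular":[0,0,0],"gripper":1},
    {"dp":[0,0,-21],"angular":[0,0,0],"gripper":1},
  ],
)

```text
time_s: 8.23
tool_pos: [0.6286, 0.2158, 0.0954]
tool_rot: [[-0.162, 0.987, -0.001], [0.987, 0.162, -0.0], [-0.0, -0.001, -1.0]]
force: [-0.8, -0.0, -2.1]
gripper_width: 0.0479
grasp_force: 30.0
```

>>> move_arm(
  deltas=[
    {"dp":[0,0,-6],"angular":[0,0,0],"gripper":1},
    {"dp":[0,0,-11],"angular":[0,0,0],"gripper":1},
    {"dp":[0,0,-15],"angular":[0,0,0],"gripper":1},
    {"dp":[0,0,-18],"angular":[0,0,0],"gripper":1},
    {"dp":[0,0,-20],"angular":[0,0,0],"gripper":1},
    {"dp":[0,0,-22],"angular":[0,0,0],"gripper":1},
    {"dp":[0,0,-23],"angular":[0,0,0],"gripper":1},
    {"dp":[0,0,-23],"angular":[0,0,0],"gripper":1},
    {"dp":[0,0,-23],"angular":[0,0,0],"gripper":1},
  ],
)

```text
time_s: 8.98
tool_pos: [0.6284, 0.2157, 0.0757]
tool_rot: [[-0.162, 0.987, 0.0], [0.987, 0.162, -0.001], [-0.001, -0.0, -1.0]]
force: [-4.0, -2.9, 11.8]
gripper_width: 0.0476
grasp_force: 30.0
```

>>> move_arm(
  deltas=[
    {"dp":[0,0,2],"angular":[0,0,0],"gripper":1},
    {"dp":[0.2,-1,2],"angular":[0,0,0],"gripper":1},
    {"dp":[0.3,-2,2],"angular":[0,0,0],"gripper":1},
    {"dp":[0.3,-2,2],"angular":[0,0,0],"gripper":1},
    {"dp":[0.3,-2,2],"angular":[0,0,0],"gripper":1},
  ],
)

```text
time_s: 9.4
tool_pos: [0.6293, 0.2157, 0.0757]
tool_rot: [[-0.163, 0.987, 0.001], [0.987, 0.163, 0.003], [0.003, 0.002, -1.0]]
force: [-1.5, 1.1, 5.6]
gripper_width: 0.0481
grasp_force: 30.0
```

>>> move_arm(
  deltas=[
    {"dp":[0,-1,1],"angular":[0,0,0],"gripper":1},
    {"dp":[0,-2,1],"angular":[0,0,0],"gripper":1},
    {"dp":[0,-2,1],"angular":[0,0,0],"gripper":1},
    {"dp":[0,-2,1],"angular":[0,0,0],"gripper":1},
  ],
)

```text
time_s: 9.73
tool_pos: [0.6292, 0.215, 0.0757]
tool_rot: [[-0.164, 0.986, 0.001], [0.986, 0.164, 0.005], [0.005, 0.002, -1.0]]
force: [1.1, 5.1, -0.5]
gripper_width: 0.0473
grasp_force: 30.0
```

>>> move_arm(
  deltas=[
    {"dp":[0,1,0],"angular":[0,0,0],"gripper":1},
    {"dp":[0,1,0],"angular":[0,0,0],"gripper":0.3},
    {"dp":[0,1,0],"angular":[0,0,0],"gripper":0},
    {"dp":[0,1,0],"angular":[0,0,0],"gripper":0},
    {"dp":[0,1,0],"angular":[0,0,0],"gripper":0},
    {"dp":[0,1,0],"angular":[0,0,0],"gripper":0},
    {"dp":[0,1,30],"angular":[0,0,0],"gripper":0},
    {"dp":[0,1,60],"angular":[0,0,0],"gripper":0},
    {"dp":[-10,1,100],"angular":[0,0,0],"gripper":0},
    {"dp":[-20,1,140],"angular":[0,0,-0.1],"gripper":0},
    {"dp":[-30,11,180],"angular":[0,0,-0.16],"gripper":0},
    {"dp":[-30,11,180],"angular":[0,0,-0.16],"gripper":0},
    {"dp":[-30,11,180],"angular":[0,0,-0.16],"gripper":0},
  ],
)

```text
time_s: 10.82
tool_pos: [0.5995, 0.2247, 0.2594]
tool_rot: [[-0.005, 1.0, 0.006], [1.0, 0.005, 0.003], [0.003, 0.006, -1.0]]
force: [-0.1, -0.4, 0.3]
gripper_width: 0.093
grasp_force: 0.0
```

```bash
python3 snap.py fin;python3 - <<'E'
from rig import optics
import cv2,numpy as np
a=cv2.imread("pics/fin.png")[105:255,275:385]
b=optics.read_camera("scene")[:,:,::-1][170:250,270:360]
a=cv2.resize(a,(440,600),interpolation=cv2.INTER_NEAREST);b=cv2.resize(b,(338,300))
o=np.zeros((600,778,3),np.uint8);o[:,:440]=a;o[:300,440:]=b
cv2.imwrite("pics/finv.png",o)
E
```

```text
[0.599  0.2228 0.2566] [-0.07  0.62 -0.58  1.39  0.35  1.23 -0.68] [ 0.6 -0.5 -0.1] [0.599 0.295 0.426]
```

View pics/finv.png

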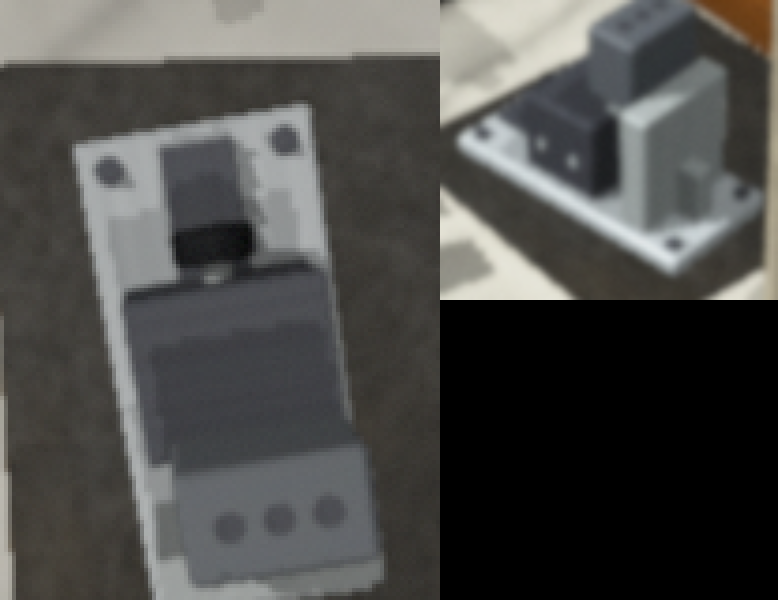

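The thick spacer stands on the jaw with its three dots at about (345, 235) in the full picture and its back against the plate; I'll check the lateral offset and seating height numerically.

```bash
python3 - <<'E'
from h import *
import pickle
s=pickle.load(open("fin.pkl","rb"))
L=lambda x,y,z:onz(s,274.5+x/4,104.5+y/4,z)
dots=[L(230,528,.11),L(280,519,.11),L(330,510,.11)]
e=dots[2]-dots[0];print("dot pitch/2",np.linalg.norm(e)/2,np.degrees(np.arctan2(e[1],e[0])))
F=[L(125,294,.056),L(328,267,.056)]
d=np.array([.9867,.1626,0]);n=np.array([-.1626,.9867,0])
fm=(F[0]+F[1])/2
print("dots",dots[1].round(4),"F",F[0].round(4),F[1].round(4),"lateral vs jaw",(dots[1]-fm)@d,"vs plate mid",(dots[1]-np.array([.6301,.2011,0]))@d,"x from plate",(dots[1]-np.array([.6301,.2011,0]))@n,"from jaw far end",(fm-dots[1])@n)
E
```

```text
dot pitch/2 0.012127578396836858 10.84308149448581
dots [0.63   0.2154 0.11  ] F [0.5919 0.2639 0.056 ] [0.6461 0.2713 0.056 ] lateral vs jaw 0.002349921574620998 vs plate mid 0.0022226992596378337 x from plate 0.014161441141035212 from jaw far end 0.053276964218827105
```

>>> move_arm(
  deltas=[
    {"dp":[18,-6,-40],"angular":[0,0,0.08],"gripper":0},
    {"dp":[28,-11,-80],"angular":[0,0,0.16],"gripper":0},
    {"dp":[28,-11,-80],"angular":[0,0,0.16],"gripper":0},
    {"dp":[28,-11,-110],"angular":[0,0,0.16],"gripper":0},
    {"dp":[28,-11,-140],"angular":[0,0,0.16],"gripper":0},
    {"dp":[28,-11,-165],"angular":[0,0,0.16],"gripper":0},
    {"dp":[28,-11,-177],"angular":[0,0,0.16],"gripper":0},
    {"dp":[28,-11,-177],"angular":[0,0,0.16],"gripper":0},
    {"dp":[28,-11,-177],"angular":[0,0,0.16],"gripper":0},
  ],
)

```text
time_s: 11.67
tool_pos: [0.627, 0.2121, 0.079]
tool_rot: [[-0.161, 0.987, -0.001], [0.987, 0.161, 0.0], [0.0, -0.001, -1.0]]
force: [0.2, -0.1, 0.8]
gripper_width: 0.0929
grasp_force: 0.0
```

>>> move_arm(
  deltas=[
    {"dp":[-0.5,3,0],"angular":[0,0,0],"gripper":0},
    {"dp":[-0.5,3,0],"angular":[0,0,0],"gripper":0.3},
    {"dp":[-0.5,3,0],"angular":[0,0,0],"gripper":1},
    {"dp":[-0.5,3,0],"angular":[0,0,0],"gripper":1},
    {"dp":[-0.5,3,0],"angular":[0,0,0],"gripper":1},
    {"dp":[-0.5,3,0],"angular":[0,0,0],"gripper":1},
    {"dp":[-0.5,3,0],"angular":[0,0,0],"gripper":1},
    {"dp":[-0.5,3,0],"angular":[0,0,0],"gripper":1},
  ],
)

```text
time_s: 12.33
tool_pos: [0.6268, 0.2148, 0.0787]
tool_rot: [[-0.162, 0.987, 0.0], [0.987, 0.162, 0.0], [-0.0, 0.0, -1.0]]
force: [0.4, 0.2, -0.1]
gripper_width: 0.051
grasp_force: 0.3
```

>>> move_arm(
  deltas=[
    {"dp":[0,0,0],"angular":[0,0,0],"gripper":1},
    {"dp":[0,0,0],"angular":[0,0,0],"gripper":1},
    {"dp":[0.2,-1.2,0],"angular":[0,0,0],"gripper":1},
    {"dp":[0.2,-1.2,0],"angular":[0,0,0],"gripper":1},
    {"dp":[0.2,-1.2,0],"angular":[0,0,0],"gripper":1},
  ],
)

```text
time_s: 12.75
tool_pos: [0.6269, 0.2147, 0.0788]
tool_rot: [[-0.163, 0.987, 0.001], [0.987, 0.163, 0.002], [0.002, 0.001, -1.0]]
force: [1.1, 2.8, -2.2]
gripper_width: 0.0479
grasp_force: 29.9
```

>>> move_arm(
  deltas=[
    {"dp":[0,0.5,0],"angular":[0,0,0],"gripper":0.3},
    {"dp":[0,0.5,0],"angular":[0,0,0],"gripper":0},
    {"dp":[0,0.5,0],"angular":[0,0,0],"gripper":0},
    {"dp":[0,0.5,0],"angular":[0,0,0],"gripper":0},
    {"dp":[0,0.5,0],"angular":[0,0,0],"gripper":0},
    {"dp":[0,1,30],"angular":[0,0,0],"gripper":0},
    {"dp":[0,1,60],"angular":[0,0,0],"gripper":0},
    {"dp":[-10,1,100],"angular":[0,0,0],"gripper":0},
    {"dp":[-20,1,140],"angular":[0,0,-0.1],"gripper":0},
    {"dp":[-30,11,180],"angular":[0,0,-0.16],"gripper":0},
    {"dp":[-30,11,180],"angular":[0,0,-0.16],"gripper":0},
    {"dp":[-30,11,180],"angular":[0,0,-0.16],"gripper":0},
    {"dp":[-30,11,180],"angular":[0,0,-0.16],"gripper":0},
  ],
)

```text
time_s: 13.83
tool_pos: [0.5964, 0.2241, 0.2583]
tool_rot: [[-0.003, 1.0, -0.0], [1.0, 0.003, -0.001], [-0.001, -0.0, -1.0]]
force: [0.2, -0.3, -0.1]
gripper_width: 0.0928
grasp_force: 0.0
```

```bash
python3 snap.py fin2;python3 - <<'E'
from rig import optics
import cv2,numpy as np
a=cv2.imread("pics/fin2.png")[105:255,275:385]
b=optics.read_camera("scene")[:,:,::-1][150:300,160:400]
a=cv2.resize(a,(440,600),interpolation=cv2.INTER_NEAREST);b=cv2.resize(b,(360,225))
c=cv2.resize(cv2.imread("pics/fin2.png"),(360,270))
o=np.zeros((600,800,3),np.uint8);o[:,:440]=a;o[:225,440:]=b;o[300:570,440:]=c
cv2.imwrite("pics/fin2v.png",o)
E
```

```text
[0.5963 0.2234 0.2571] [-0.07  0.62 -0.58  1.39  0.35  1.23 -0.68] [-0.6 -0.1 -0.3] [0.597 0.295 0.425]
```

View pics/fin2v.png

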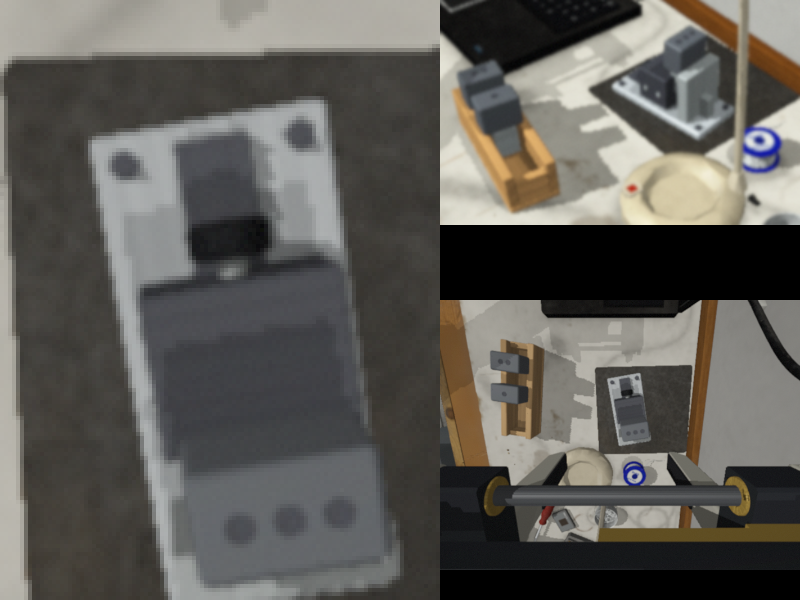

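The thick spacer (dots near (347, 236) in the full picture) stands centred on the jaw with its back against the plate. The thin and middle spacers still hang in the rack, and the bystanders are untouched.

```bash
python3 -c "
from rig import r
print(r.hand_in())"
```

```text
the job is handed in; nothing more can be done
None
```

The thick (3-dot) spacer stands upright on its step in the gap, its back against the fixed plate and about mid-width. I tried only that one, because the cameras put the gap at about 21.5 mm. The thin and middle spacers stayed hanging in the rack untouched, the tin, spool and flat box were not disturbed, and the job is handed in.

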